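Stir the small beads through the bar screen

ROBOT

A 6-joint arm with a two-finger parallel gripper is mounted at the origin on the work surface. World frame = base frame: x ahead of the robot, y to its left, z up, the work surface at z = 0. Lengths are in m, angles in rad, forces in N, time in s.
With the tool pointing down it reaches from about 0.35 to 0.775 m from the base axis. Payload 5.5 kg.
Tool frame: the origin (TCP) lies midway between the tips of the shut fingers; the grasp point (between the pads) lies 19 mm behind it; z points along the fingers, y is the direction in which the jaws open and shut (so a half turn about z gives the same grasp; the last joint's range is limited). The gripper opens to 85 mm and grips with 20 to 120 N. Pads are 22 mm wide; open, the fingers measure 114 mm over their backs; the gripper's body (76 mm by 85 mm) begins 54 mm behind the grasp point. The pads swing forward as they close: fully open they stand 13 mm farther back than shut.
Start: joints at [1.187, 0.313, 0.046, 1.304, 0, 1.431], TCP at [0.139, 0.558, 0.231] pointing down, gripper open.
Joint ranges: [-2.76, 2.76], [-0.86, 1.69], [-1.03, 1.26], [-2.2, 2.34], [-1.47, 1.5], [-3.14, 3.14]. Speed limits (rad/s): [2.57, 2.57, 3.14, 3.14, 3.14, 3.14].

INTERFACE

Orientations are given as a unit quaternion [w, x, y, z].
In Python, from workcell import env gives the robot as it stands.
- The arm moves only by the shell command python3 -m creep 'ROWS' [OPENING] [FORCE]. ROWS is JSON, a list of rows, each a list of 6 numbers: the shift along the tool's x, y, z in m, then the turn, a rotation vector about the tool's x, y, z in degrees. A call has exactly 8 rows; each row is the pose to reach, as a shift and turn from the pose commanded when the call began, along the tool's axes at that moment; what a row does not reach only later rows make up. A row lasts 1/10 s, in which the tool goes at most 50 mm and 8.59 degrees, less where a joint would pass 70% of its speed; a pose out of reach is approached as far as the arm can. A call with a gripper value outside its range is refused whole. OPENING is the finger opening in m, from 0 to 0.0854, set as the call begins (- or left out, the last holds). The fingers move at their own pace and stop on an object; FORCE is the grip in N (left out, the last holds). Time passes only in rows, so rows that repeat a pose let the fingers close, or fill a call up. It gives the time, the measured TCP pose, the force and the opening at its end, in the units of the state.
- env.get_state(): the state, without advancing time (a new reading comes with each control period).
- env.read_camera(name): name is "side" or "top" or "wrist"; returns (picture, depth): 420x560x3 uint8, blue, green, red; 420x560 float32, m along the optical axis (not along the pixel's ray), 0 where there is no reading.
- env.camera_params(name): a dict with "fx", "fy", "cx", "cy" (pixels), "position" and "orientation" of the camera in the world. Camera axes: x right, y up, looking along -z (the intrinsics and any distortion apply to the point x, -y, -z); pixel columns grow to the right and rows downward; lengths in m; the calibration is good to about 2 mm. A picture is of the moment at which its call begins: read the wrist's pose just before it. camera_params takes no time and is no camera call; for the wrist camera it gives the pose at the moment of the call.
- env.hand_in(): hands the job in, once; it reports no verdict.
The state is a dict: "clock": time; "joint_pos": joint angles; "qvel": joint speeds; "tau": joint torques, N m; "tcp_pos": TCP position; "orientation": TCP orientation; "wrist_force": force on the tool from outside, world axes, zero at the start; "ft_torque": the same for the moment, N m; "finger_gap": finger opening in m.
Only numpy, scipy, OpenCV 4.12 (cv2) and the standard library are available. Lean on these libraries where they do the work, as an engineer would, in place of code of your own. Each camera call takes 0.05 s, during which the arm holds its last target. There are 200 camera calls.

TASK

Take the ball-ended stirring stick from its sloping rest and, with its ball down on the stand's top, stir the beads round in the hoop until every small bead has dropped through the bars into the tray below, while all the large ones stay in the hoop. Then put the stick back in its rest. Move the beads only with the stick, never with the gripper; do not press the stick hard against the stand; and leave the tin, mug and jar where they are.

Things in the scene. Friction and masses are not known exactly. Their poses are not given: they have to be found in the camera images.
- stand: Fixed sieving stand, 232 mm square, top 75 mm high; origin at bench level under the hoop's centre. The -y half of the top is solid plate; the +y half, for |x| below 75 mm, is a screen of 6 mm steel bars along y, 25 mm apart, one through the centre (19 mm clear slots; only small beads fit through), tops flush with the plate. Below: open white tray, 206 mm square, walls 45 mm high.
- hoop (a point): Centre of the hoop on the top surface of the plate (75 mm above the bench); axes as the stand's. The hoop is 190 mm inside diameter, 3 mm thick, 35 mm high from this surface.
- rest: Fixed steel trough on a wooden base (120 x 90 x 10 mm), holding the stick at a slope of 0.61 rad, ball end low towards the rest's +x. Origin: bench level, under the middle of the handle of the stick at home. The trough (18 mm wide inside, flared above, 58 mm long) bears the shaft between collar and ball; the handle overhangs freely.
- cradle (a point): Point on the rest (105 mm above the bench) where the stick's origin lies when the stick is home in the trough.
- stick: Loose wooden stirring stick, 110 g, 158 mm long. Origin: middle of the handle; +x points along it to the ball. Handle x -30 to +22 mm, 16 wide (y), 26 (z); 26 mm collar at x 30 to 36, which stops against the trough's upper end; 12 mm square shaft; 26 mm ball centred at x = 115. In the rest it slopes down 0.61 rad, its y level.
- ball (a point): Centre of the stick's ball (13 mm radius), 115 mm from the stick's origin along its +x.
- tin: Loose blue-labelled paint tin, 84 mm diameter, 100 mm high, origin under its centre: bystander.
- mug: Loose white mug, 80 mm diameter, 90 mm high, origin under its centre: bystander.
- jar: Loose glass jar with a white cap, 64 mm diameter, 90 mm high, origin under its centre: bystander.
- small1: Small lacquered wooden drum bead, 15 mm diameter, 13 mm high, starts upright on the plate in the hoop. Origin: centre of its lower end face (up to 8 mm from its middle once it has tipped).
- small2: Small lacquered wooden drum bead, 15 mm diameter, 13 mm high, starts upright on the plate in the hoop. Origin: centre of its lower end face (up to 8 mm from its middle once it has tipped).
- small3: Small lacquered wooden drum bead, 15 mm diameter, 13 mm high, starts upright on the plate in the hoop. Origin: centre of its lower end face (up to 8 mm from its middle once it has tipped).
- small4: Small lacquered wooden drum bead, 15 mm diameter, 13 mm high, starts upright on the plate in the hoop. Origin: centre of its lower end face (up to 8 mm from its middle once it has tipped).
- large1: Large round lacquered wooden bead, a ball of 30 mm diameter, starts on the plate in the hoop. Origin: its centre.
- large2: Large round lacquered wooden bead, a ball of 30 mm diameter, starts on the plate in the hoop. Origin: its centre.
- large3: Large round lacquered wooden bead, a ball of 30 mm diameter, starts on the plate in the hoop. Origin: its centre.
- large4: Large round lacquered wooden bead, a ball of 30 mm diameter, starts on the plate in the hoop. Origin: its centre.
- large5: Large round lacquered wooden bead, a ball of 30 mm diameter, starts on the plate in the hoop. Origin: its centre.
Mind the look-alikes: they are no part of the job. Leave any orange or purple look-alike of the rest alone. Of the things that look like the stick, the smaller one is meant.

How it is judged:
By the outcome, as a careful person would: the job done as asked, in the order asked, and still so for the second after the job is handed in, with the robot touching nothing.
It also fails if it takes over 72 s, if anything falls off the work surface, if the arm or the gripper's body presses on something with over 40 N, if the wrist force passes 120 N, or if a joint passes its speed limit or range.

## Working session

There is one attempt and no reset: what is moved stays moved. The work goes in short steps, Python scripts to look and compute and a shell command to move; the robot and the scene stay as the last step left them, time stands still between calls to the robot, and variables do not carry over. Pictures are saved under pics/ and viewed, about 8 in all and at most 12, crops included, and the job is handed in when it is done.

```bash
ls; mkdir -p pics
cat > h.py <<'E'
import numpy as np, cv2
from workcell import env
from scipy.spatial.transform import Rotation as R
def rot(q): return R.from_quat([q[1],q[2],q[3],q[0]])
def cam(n):
    p=env.camera_params(n); im,d=env.read_camera(n)
    return p,im,d
def cloud(p,d):
    v,u=np.mgrid[0:d.shape[0],0:d.shape[1]]
    P=np.stack([(u-p['cx'])/p['fx']*d,-(v-p['cy'])/p['fy']*d,-d],-1)
    return P@rot(p['orientation']).as_matrix().T+np.array(p['position'])
def proj(p,X):
    c=(np.atleast_2d(X)-np.array(p['position']))@rot(p['orientation']).as_matrix()
    return np.c_[p['cx']+p['fx']*c[:,0]/-c[:,2],p['cy']-p['fy']*c[:,1]/-c[:,2]]
E
python3 - <<'E'
from h import *
print(env.get_state())
for n in('top','side'):
    p,im,d=cam(n);print(n,p)
    cv2.imwrite(f'pics/{n}0.png',im);np.savez(f'pics/{n}0.npz',d=d,P=cloud(p,d))
E
```

```text
pics
{'clock': 0.0, 'joint_pos': array([1.18741483e+00, 3.13983627e-01, 4.49630061e-02, 1.30362221e+00,
       1.71159400e-05, 1.43120207e+00]), 'qvel': array([ 0.00029516, -0.00080997,  0.00018973,  0.00193102,  0.00116772,
        0.00126271]), 'tau': array([ 6.48233745e-04, -4.80629897e+01,  2.98530114e+01,  1.93299836e-02,
        1.01165966e-06,  4.27676561e-08]), 'tcp_pos': array([0.13859501, 0.55750312, 0.2304119 ]), 'orientation': array([-2.46944647e-04,  1.21591954e-01,  9.92579742e-01, -8.89655739e-04]), 'wrist_force': array([-0.1736015 ,  0.4479084 , -0.38240245]), 'ft_torque': array([0.04337959, 0.00978829, 0.02327892]), 'finger_gap': 0.08540197186837567}
top {'fx': 385.9920119551912, 'fy': 385.9920119551912, 'cx': 282.3095310974952, 'cy': 212.4971165139967, 'position': array([ 0.46114891, -0.17600498,  1.15280925]), 'orientation': array([ 0.71046975,  0.03119821, -0.01492782, -0.70287735])}
side {'fx': 381.1174334794249, 'fy': 381.1174334794249, 'cx': 279.74672484537757, 'cy': 217.70135511966586, 'position': array([0.26738389, 0.46789491, 0.95914488]), 'orientation': array([-0.21286547, -0.06981326,  0.32008193,  0.92052266])}
```

View pics/top0.png

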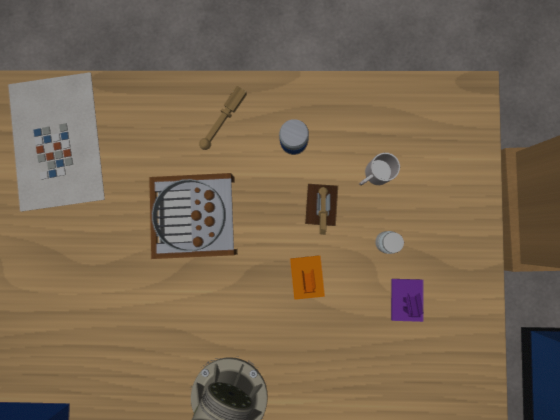

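View pics/side0.png

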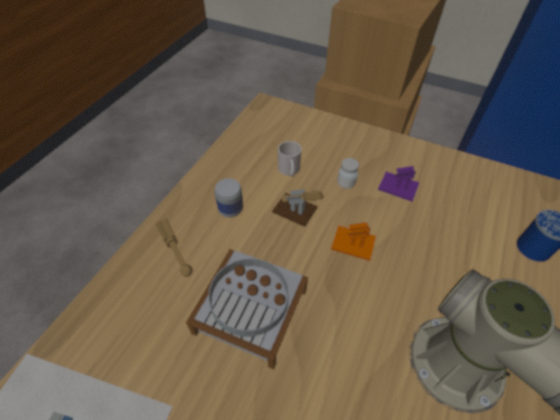

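Run:
```python
from h import *
t=cv2.imread('pics/top0.png');s=cv2.imread('pics/side0.png')
a=cv2.resize(t[165:265,140:245],None,fx=4,fy=4,interpolation=3)[:400,:420]
b=cv2.resize(t[180:235,300:345],None,fx=8,fy=8,interpolation=3)[:400,:360]
cv2.imwrite('pics/c1.png',np.hstack([a,b]))
z=np.load('pics/top0.npz');P=z['P']
# rest region: list heights grid
print((P[180:236:3,306:342:3,2]*1000).round().astype(int))
# stand plate: points near z=.075
m=np.zeros(P.shape[:2],bool);m[170:262,145:240]=1
q=P[m&(abs(P[...,2]-.075)<.006)];print(q.min(0),q.max(0))
q2=(q[:,:2]*1000).astype(np.float32);print(cv2.minAreaRect(q2))
q=P[m&(abs(P[...,2]-.110)<.006)];print('hoop',len(q),cv2.minEnclosingCircle((q[:,:2]*1000).astype(np.float32)),q.mean(0))
```

```text
[[   0    2    3    0    1   -3    3    2    1    0    0    0]
 [  -1   -2    5    3    1    0   -4    6    0    0    1   -1]
 [  -1    8    9   11   12   10   12   11    8    8   12    1]
 [  -1   10    8    9    8   50   51   13    1    6    8    1]
 [   2   11   12    8   13   50   50   43    9   12    9   -1]
 [   0   10   12   12   68   50   58   58   13   10    8   -1]
 [   2   10   14   10   75   63   60   61   13   10   11    5]
 [   3    9   11   11   82   71   66   73    8    6   11    3]
 [   1   11   11    9   91   74   72   75   16   11    9    0]
 [   9    9 1153   11   93   83   83   81   10   13   13    0]
 [  11    7    8    9   91   94   95   87    7   11   12    0]
 [  12   11   11    9   76   92   89   87   10   10    8   -4]
 [  13   11    9   12   12  107  107    8   14    9   -1    2]
 [  10   10   14   11   12  113  114   10    9   12   -1    3]
 [  10   10    9   14    7  119  118   11    4   12    3    7]
 [   4   -5    3    1    0  123  124    4   12    9   -4   -2]
 [  -3   -4    3   -1    3  134  134    1   -2   -4    1    2]
 [   0   -1    1    0    0  122  125    0    4   -1   -1    2]
 [   0   -2   -2   -1   -1  112  113    2    1   -6    1    2]]
[ 0.40010918 -0.01509179  0.06922261] [0.64239869 0.22969976 0.08098444]
((520.9230346679688, 107.04105377197266), (232.54661560058594, 233.7439727783203), 3.4003283977508545)
hoop 408 ((520.8123168945312, 106.85918426513672), 98.98011016845703) [0.52056013 0.10632195 0.10881062]
```

View pics/c1.png

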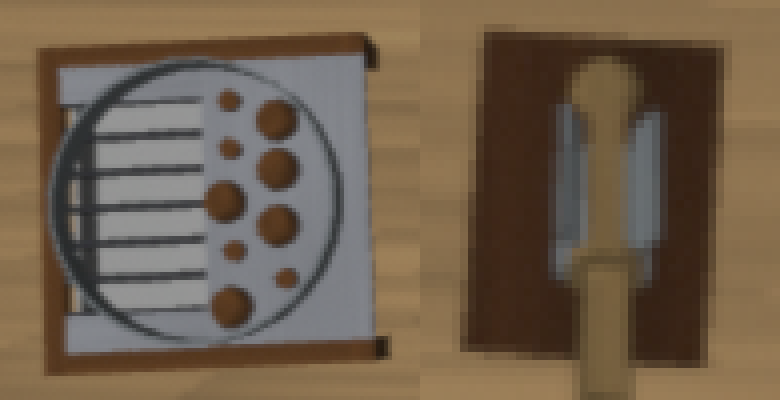

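```bash
cat >> h.py <<'E'
C=np.array([0.5208,0.1069]);YAW=np.radians(3.0)
def tostand(X):
    c,s=np.cos(YAW),np.sin(YAW);dx=X[...,0]-C[0];dy=X[...,1]-C[1]
    return np.stack([c*dx+s*dy,-s*dx+c*dy],-1)*1000
def beads(im,P):
    hsv=cv2.cvtColor(im,cv2.COLOR_BGR2HSV).astype(int)
    S=tostand(P)
    m=(np.hypot(S[...,0],S[...,1])<112)&(hsv[...,1]>120)&((hsv[...,0]<14)|(hsv[...,0]>172))&(hsv[...,2]>50)
    n,l,st,ce=cv2.connectedComponentsWithStats(m.astype(np.uint8))
    out=[]
    for i in range(1,n):
        if st[i,4]<4: continue
        k=l==i; k2=k&(P[...,2]>0)&(P[...,2]<.2)
        if k2.sum()==0: continue
        out.append((ce[i].round(1).tolist(),int(st[i,4]),np.median(S[k2],0).round().tolist(),round(float(np.percentile(P[k2][:,2],80))*1000)))
    return out
E
python3 - <<'E'
from h import *
for n in('top','side'):
    im=cv2.imread(f'pics/{n}0.png');P=np.load(f'pics/{n}0.npz')['P']
    print(n)
    for b in beads(im,P): print(b)
im=cv2.imread('pics/top0.png');P=np.load('pics/top0.npz')['P']
Q=P[175:250,300:345].reshape(-1,3)
b=Q[abs(Q[:,2]-.010)<.003]; b=b[(b[:,0]>.38)]
r=cv2.minAreaRect((b[:,:2]*1000).astype(np.float32));print('base',r)
h=Q[(Q[:,2]>.098)&(Q[:,2]<.2)];print('handle',len(h),h.min(0),h.max(0),h.mean(0))
for x0 in np.arange(.38,.56,.01):
    q=Q[(abs(Q[:,0]-x0)<.005)&(Q[:,2]>.045)]
    if len(q): print(round(x0,3),len(q),q.mean(0).round(4),q[:,2].max().round(3),q[:,1].min().round(4),q[:,1].max().round(4))
E
```

```text
top
([187.0, 177.6], 14, [107.0, 6.0], 76)
([195.7, 178.0], 7, [105.0, -18.0], 76)
([196.4, 190.6], 5, [67.0, -20.0], 89)
([207.0, 191.2], 4, [64.0, -54.0], 102)
([209.2, 195.9], 18, [49.0, -59.0], 104)
([197.2, 201.9], 9, [35.0, -23.0], 90)
([211.6, 206.1], 13, [22.0, -66.0], 102)
([206.6, 205.6], 5, [22.0, -53.0], 107)
([192.9, 213.5], 11, [2.0, -13.0], 104)
([197.5, 217.1], 13, [-10.0, -27.0], 102)
([195.5, 214.8], 4, [-0.0, -21.0], 105)
([207.5, 218.9], 11, [-14.0, -52.0], 104)
([198.3, 227.3], 9, [-34.0, -24.0], 89)
([211.4, 233.9], 8, [-55.0, -60.0], 90)
([195.8, 242.7], 9, [-78.0, -20.0], 105)
([200.8, 241.6], 5, [-76.0, -33.0], 99)
([180.6, 253.2], 9, [-104.0, 30.0], 78)
([188.5, 254.2], 4, [-109.0, 8.0], 77)
([194.1, 252.9], 7, [-103.0, -9.0], 76)
side
([238.7, 270.0], 26, [53.0, -50.0], 105)
([250.8, 274.4], 30, [18.0, -52.0], 105)
([264.5, 280.0], 28, [-20.0, -50.0], 105)
([278.4, 285.8], 5, [-56.0, -57.0], 89)
([251.9, 289.7], 39, [-3.0, -13.0], 105)
([265.5, 294.5], 4, [-36.0, -21.0], 90)
([279.2, 299.5], 32, [-76.0, -16.0], 104)
([290.3, 310.2], 23, [-107.0, -12.0], 77)
[... 302 characters left out ...]
6  0.09803404] [ 0.53786343 -0.25232727  0.1338682 ] [ 0.50022273 -0.26091064  0.1173984 ]
0.46 12 [ 0.4611 -0.176   1.1528] 1.153 -0.176 -0.176
0.47 10 [ 0.4738 -0.2601  0.1146] 0.118 -0.2666 -0.2534
0.48 18 [ 0.4801 -0.2594  0.1228] 0.131 -0.2662 -0.2526
0.49 28 [ 0.4892 -0.2602  0.1289] 0.134 -0.2686 -0.2523
0.5 28 [ 0.5001 -0.2608  0.1207] 0.127 -0.269 -0.2529
0.51 21 [ 0.5098 -0.2614  0.1132] 0.118 -0.2698 -0.2536
0.52 27 [ 0.5195 -0.2621  0.1071] 0.113 -0.2704 -0.254
0.53 40 [ 0.5297 -0.2622  0.0887] 0.104 -0.2784 -0.2474
0.54 49 [ 0.5399 -0.263   0.0881] 0.098 -0.2794 -0.2462
0.55 42 [ 0.5502 -0.2636  0.0803] 0.097 -0.2796 -0.2462
0.56 42 [ 0.56   -0.2649  0.0728] 0.087 -0.2806 -0.247
```

```bash
cat >> h.py <<'E'
ST=np.array([.499,-.261,.105]);PSI=np.radians(-3.6)
def ori(a,psi=PSI):
    a=np.radians(a)
    z=np.array([np.sin(a)*np.cos(psi),np.sin(a)*np.sin(psi),-np.cos(a)]);y=np.array([-np.sin(psi),np.cos(psi),0])
    return np.stack([np.cross(y,z),y,z],1)
def rel(p0,R0,p1,R1,lab=''):
    print(lab,'shift mm',(R0.T@(np.array(p1)-p0)*1000).round(1),'turn deg',np.degrees(R.from_matrix(R0.T@R1).as_rotvec()).round(1))
def cur():
    s=env.get_state();return np.array(s['tcp_pos']),rot(s['orientation']).as_matrix()
E
python3 - <<'E'
from h import *
p,R0=cur()
v=np.array([.42,.2,.30]);rel(p,R0,v,ori(0),'via')
A=ori(30);sx=np.array([np.cos(.61)*np.cos(PSI),np.cos(.61)*np.sin(PSI),-np.sin(.61)])
g=ST-.004*sx; t=g+.019*A[:,2]
rel(v,ori(0),t-.08*A[:,2],A,'appr from via'); print('tcp grasp',t,'appr',t-.08*A[:,2])
E
```

```text
via shift mm [-359.3 -279.2  -69.1] turn deg [ -0.1  -0.  -10.4]
appr from via shift mm [ -74.  -455.1  139.9] turn deg [ -0. -30.  -0.]
tcp grasp [ 0.50520913 -0.26139065  0.09083699] appr [ 0.46528806 -0.25887902  0.16011902]
```

```bash
python3 -m creep '[[-0.040,-0.028,-0.009,0,0,-5],[-0.080,-0.056,-0.018,0,0,-10.4],[-0.12,-0.09,-0.027,0,0,-10.4],[-0.16,-0.12,-0.036,0,0,-10.4],[-0.20,-0.155,-0.045,0,0,-10.4],[-0.24,-0.19,-0.054,0,0,-10.4],[-0.28,-0.22,-0.06,0,0,-10.4],[-0.32,-0.25,-0.069,0,0,-10.4]]' 0.0854 60
python3 - <<'E'
from h import *
p,R0=cur();rel(p,R0,[.465,-.259,.160],ori(30))
E
```

```text
clock: 0.9
tcp_pos: [0.3814, 0.2462, 0.2982]
orientation: [-0.0, 0.031, 1.0, -0.0]
wrist_force: [0.7, 1.7, 0.2]
finger_gap: 0.0855
 shift mm [-114.8 -499.1  138.2] turn deg [  0. -30.   0.]
```

```bash
python3 -m creep '[[-0.010,-0.045,0,0,-4,0],[-0.020,-0.09,0,0,-8,0],[-0.030,-0.135,0.01,0,-12,0],[-0.04,-0.18,0.02,0,-16,0],[-0.05,-0.225,0.03,0,-20,0],[-0.06,-0.27,0.04,0,-24,0],[-0.07,-0.315,0.05,0,-27,0],[-0.08,-0.36,0.06,0,-30,0]]'
python3 - <<'E'
from h import *
p,R0=cur();rel(p,R0,[.465,-.259,.160],ori(30))
E
```

```text
clock: 1.7
tcp_pos: [0.4378, -0.1177, 0.2381]
orientation: [0.26, 0.03, 0.965, -0.009]
wrist_force: [1.1, -0.4, 0.7]
finger_gap: 0.0857
 shift mm [   8.3 -139.3   85.7] turn deg [-0.   0.2  0.1]
```

```bash
python3 -m creep '[[0.003,-0.040,0.01,0,0,0],[0.004,-0.08,0.03,0,0,0],[0.006,-0.11,0.055,0,0,0],[0.008,-0.13,0.075,0,0,0],[0.008,-0.139,0.085,0,0,0],[0.008,-0.139,0.085,0,0,0],[0.008,-0.139,0.085,0,0,0],[0.008,-0.139,0.085,0,0,0]]'
python3 - <<'E'
from h import *
p,R0=cur();rel(p,R0,[.5052,-.2614,.0908],ori(30))
pc,im,d=cam('wrist');cv2.imwrite('pics/w1.png',im);np.savez('pics/w1.npz',d=d,P=cloud(pc,d))
P=cloud(pc,d).reshape(-1,3)
m=(d.ravel()>0)&(abs(P[:,0]-.505)<.045)&(abs(P[:,1]+.26)<.03)&(P[:,2]>.085)&(P[:,2]<.145)
for x0 in np.arange(.47,.53,.01):
    q=P[m&(abs(P[:,0]-x0)<.005)]
    if len(q): print(x0.round(3),len(q),q.mean(0).round(4),q[:,1].min().round(4),q[:,1].max().round(4),np.percentile(q[:,2],90).round(4))
E
```

```text
clock: 2.5
tcp_pos: [0.4654, -0.2561, 0.1614]
orientation: [0.259, 0.029, 0.965, -0.008]
wrist_force: [-0.4, 0.8, -0.0]
finger_gap: 0.0856
 shift mm [ 0.7 -2.8 81.2] turn deg [0.  0.1 0.1]
0.47 403 [ 0.4729 -0.2587  0.1133] -0.2662 -0.2506 0.1161
0.48 898 [ 0.4799 -0.2586  0.1233] -0.2666 -0.2508 0.1289
0.49 71 [ 0.4863 -0.2584  0.1296] -0.2667 -0.2515 0.1303
0.5 25 [ 0.4973 -0.2594  0.1227] -0.2671 -0.2524 0.1237
0.51 21 [ 0.5087 -0.2602  0.1147] -0.2664 -0.2542 0.1154
0.52 24 [ 0.5217 -0.2617  0.1032] -0.2735 -0.2502 0.1064
0.53 85 [ 0.5289 -0.2586  0.088 ] -0.2751 -0.2489 0.0907
```

View pics/w1.png

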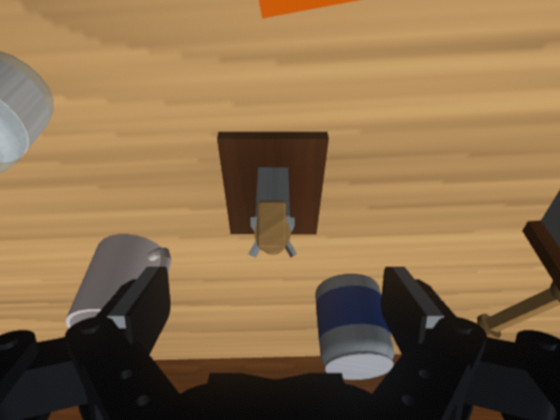

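```bash
python3 -m creep '[[0.001,-0.002,0.020,0,0,0],[0.001,-0.002,0.04,0,0,0],[0.001,-0.002,0.06,0,0,0],[0.001,-0.002,0.075,0,0,0],[0.001,-0.002,0.081,0,0,0],[0.001,-0.002,0.081,0,0,0],[0.001,-0.002,0.081,0,0,0],[0.001,-0.002,0.081,0,0,0]]'
python3 -m creep '[[0,0,0,0,0,0],[0,0,0,0,0,0],[0,0,0,0,0,0],[0,0,0,0,0,0],[0,0,0,0,0,0],[0,0,0,0,0,0],[0,0,0,0,0,0],[0,0,0,0,0,0]]' 0.0 80
```

```text
clock: 3.35
tcp_pos: [0.5049, -0.2619, 0.0909]
orientation: [0.259, 0.03, 0.965, -0.009]
wrist_force: [0.2, -0.4, -0.1]
finger_gap: 0.0857
clock: 4.15
tcp_pos: [0.5046, -0.2616, 0.0899]
orientation: [0.259, 0.03, 0.965, -0.008]
wrist_force: [-2.5, 1.1, 3.0]
finger_gap: 0.0153
```

```bash
cat >> h.py <<'E'
SX=np.array([np.cos(.61)*np.cos(PSI),np.cos(.61)*np.sin(PSI),-np.sin(.61)])
HOME=np.array([.5047,-.2617,.0903]);HR=ori(30)
BALL=HR.T@(np.array([.499,-.2605,.105])+.115*SX-HOME)   # ball in tool frame
def w(sx,sy,z=.090):   # stand mm -> world
    c,s=np.cos(YAW),np.sin(YAW);return np.array([C[0]+(c*sx-s*sy)/1000,C[1]+(s*sx+c*sy)/1000,z])
def tcpfor(b,R1): return b-R1@BALL
E
python3 -m creep '[[-0.01,0,-0.017,0,0,0],[-0.03,0,-0.052,0,0,0],[-0.05,0,-0.087,0,0,0],[-0.07,0,-0.121,0,0,0],[-0.085,0,-0.147,0,5,0],[-0.09,0,-0.156,0,13,0],[-0.09,0,-0.156,0,21,0],[-0.09,0,-0.156,0,28,0]]'
python3 - <<'E'
from h import *
p,R0=cur();print(BALL,'ball now',p+R0@BALL);D=ori(0)
rel(p,R0,tcpfor(w(0,-85,.20),D),D); print(tcpfor(w(0,-85,.2),D))
E
```

```text
clock: 4.95
tcp_pos: [0.5053, -0.262, 0.2716]
orientation: [0.016, 0.031, 0.999, -0.002]
wrist_force: [0.0, -1.0, -1.8]
finger_gap: 0.0154
[-0.0510494   0.00083973  0.08857068] ball now [ 0.55914534 -0.2647173   0.18470935]
 shift mm [ 48.1 283.9 -19.2] turn deg [-0.1  1.9  0.1]
[0.47424716 0.02438384 0.28857068]
```

Run:
```python
from h import *
p,R0=cur();D=ori(0,YAW)
rel(p,R0,tcpfor(w(0,-80,.17),D),D)
```

```text
shift mm [ 49.2 283.1  10.8] turn deg [-0.2  1.9 -6.5]
```

```bash
python3 -m creep '[[0.008,0.045,0,0,1.9,-2],[0.016,0.09,0,0,1.9,-4],[0.024,0.135,0,0,1.9,-6.5],[0.032,0.18,0.0,0,1.9,-6.5],[0.04,0.225,0,0,1.9,-6.5],[0.045,0.26,0.005,0,1.9,-6.5],[0.049,0.283,0.011,0,1.9,-6.5],[0.049,0.283,0.011,0,1.9,-6.5]]'
python3 - <<'E'
from h import *
p,R0=cur();D=ori(0,YAW);rel(p,R0,tcpfor(w(0,-80,.090),D),D);b=p+R0@BALL;print('ball est',b,tostand(b))
for n in('side','top'):
    pc,im,d=cam(n);cv2.imwrite(f'pics/{n}1.png',im);np.savez(f'pics/{n}1.npz',d=d,P=cloud(pc,d));print(n,'ball px',proj(pc,b).round(1))
a=cv2.resize(cv2.imread('pics/side1.png')[215:345,185:315],None,fx=4,fy=4,interpolation=3)
cv2.imwrite('pics/c2.png',a)
E
```

```text
clock: 5.75
tcp_pos: [0.4726, 0.0267, 0.2562]
orientation: [-0.0, -0.028, 1.0, -0.0]
wrist_force: [-0.2, -0.0, -1.2]
finger_gap: 0.015
 shift mm [-1.3 -3.2 77.6] turn deg [-0.  -0.   0.2]
ball est [0.52354513 0.03028565 0.16760197] [ -1.26831375 -76.65301721]
side ball px [[261.2 255.5]]
top ball px [[211.  212.5]]
```

View pics/c2.png

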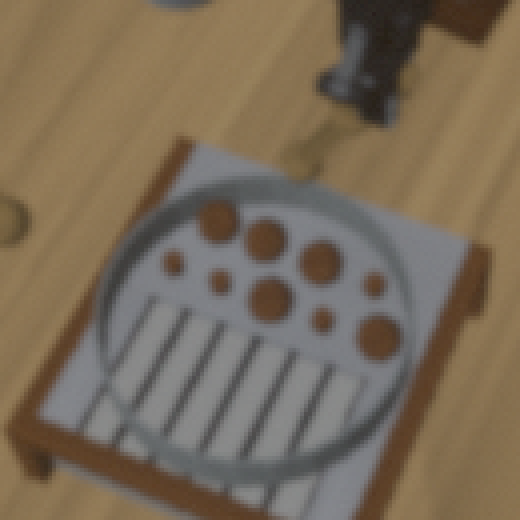

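```bash
python3 -m creep '[[-0.001,-0.002,0.02,0,0,0],[-0.001,-0.002,0.04,0,0,0],[-0.001,-0.002,0.06,0,0,0],[-0.001,-0.002,0.07,0,0,0],[-0.001,-0.002,0.074,0,0,0],[-0.001,-0.002,0.076,0,0,0],[-0.001,-0.002,0.077,0,0,0],[-0.001,-0.002,0.077,0,0,0]]'
python3 - <<'E'
from h import *
p,R0=cur();b=p+R0@BALL;print('ball est',b,tostand(b));print(env.get_state()['wrist_force'])
E
```

```text
clock: 6.65
tcp_pos: [0.4753, 0.0218, 0.1807]
orientation: [0.001, -0.026, 1.0, -0.001]
wrist_force: [0.4, 4.1, -1.2]
finger_gap: 0.0151
ball est [0.52650947 0.02511379 0.09227795] [  1.42128837 -81.9729381 ]
[ 0.35815784  4.10728218 -1.24044836]
```

```bash
python3 -m creep '[[0,0.005,0.002,0,0,0],[-0.019,0.008,0.002,0,0,0],[-0.037,0.015,0.002,0,0,0],[-0.052,0.026,0.002,0,0,0],[-0.064,0.041,0.002,0,0,0],[-0.072,0.058,0.002,0,0,0],[-0.076,0.077,0.002,0,0,0],[-0.075,0.095,0.002,0,0,0]]'
cat >> h.py <<'E'
def chk(tag,view=False,cams=('side','top')):
    s=env.get_state();p,R0=cur();b=p+R0@BALL;print('clock',s['clock'],'ball',tostand(b).round(1),(b[2]*1000).round(1),'F',s['wrist_force'].round(1),'axis err',np.degrees((R.from_matrix(ori(0,YAW).T@R0)).as_rotvec()).round(1))
    for n in cams:
        pc,im,d=cam(n);P=cloud(pc,d);q=proj(pc,w(0,0,.08))[0].astype(int)
        im2=cv2.resize(im[q[1]-62:q[1]+62,q[0]-62:q[0]+62],None,fx=4,fy=4,interpolation=3);cv2.imwrite(f'pics/{tag}_{n}.png',im2)
        print(n,[(b[1],b[2],b[3]) for b in beads(im,P) if np.hypot(*b[2])<98])
    a=[cv2.imread(f'pics/{tag}_{n}.png')[:,:390] if 0 else cv2.resize(cv2.imread(f'pics/{tag}_{n}.png'),(390,390)) for n in cams]
    cv2.imwrite(f'pics/{tag}.png',np.hstack(a))
E
python3 -c "
from h import *;chk('k1')"
```

```text
clock: 7.45
tcp_pos: [0.5467, 0.1203, 0.179]
orientation: [0.002, -0.025, 1.0, -0.002]
wrist_force: [0.1, -0.8, 1.7]
finger_gap: 0.0153
clock 7.45 ball [78.  12.3] 90.6 F [ 0.1 -0.8  1.7] axis err [ 0.3 -0.3  0.1]
side [(34, [26.0, -35.0], 104), (35, [-21.0, -51.0], 105), (5, [36.0, -19.0], 89), (5, [-55.0, -56.0], 89), (40, [-2.0, -14.0], 105), (17, [74.0, 41.0], 105), (41, [-77.0, -16.0], 105), (16, [63.0, 43.0], 102)]
top [(30, [34.0, -41.0], 103), (6, [9.0, -18.0], 104), (9, [-1.0, -13.0], 105), (10, [-8.0, -22.0], 104), (10, [-12.0, -53.0], 103), (5, [-22.0, -67.0], 98), (6, [-54.0, -61.0], 89), (20, [-75.0, -20.0], 106)]
```

View pics/k1.png

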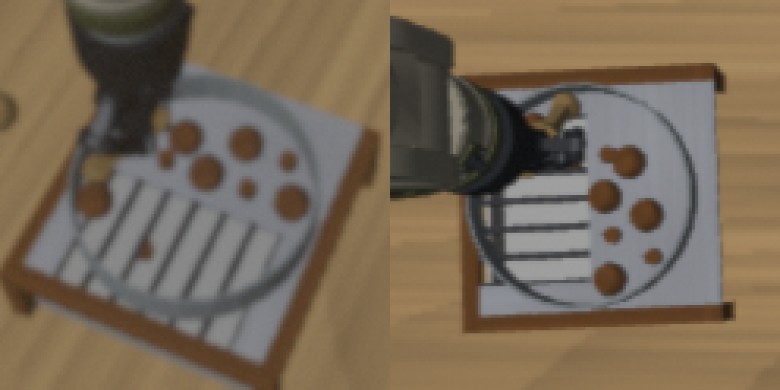

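```bash
python3 -m creep '[[0,-0.018,0.001,0,0,0],[0.005,-0.039,0.001,0,0,0],[0.015,-0.058,0.001,0,0,0],[0.029,-0.073,0.001,0,0,0],[0.041,-0.081,0.001,0,0,0],[0.044,-0.065,0.001,0,0,0],[0.044,-0.048,0.001,0,0,0],[0.043,-0.031,0.001,0,0,0]]'
python3 -m creep '[[0,0.017,0,0,0,0],[0,0.034,0,0,0,0],[0,0.051,0,0,0,0],[0,0.068,0,0,0,0],[0,0.058,0,0,0,0],[0,0.028,0,0,0,0],[0,-0.002,0,0,0,0],[0,-0.032,0,0,0,0]]'
python3 -c "
from h import *;chk('k2')"
```

```text
clock: 8.35
tcp_pos: [0.5045, 0.086, 0.1787]
orientation: [0.003, -0.024, 1.0, -0.003]
wrist_force: [0.4, -3.2, 5.5]
finger_gap: 0.015
clock: 9.15
tcp_pos: [0.5057, 0.0541, 0.1781]
orientation: [0.002, -0.026, 1.0, -0.001]
wrist_force: [1.0, 1.6, 2.0]
finger_gap: 0.0151
clock 9.15 ball [ 33.5 -51.3] 89.8 F [1.  1.6 2. ] axis err [ 0.1 -0.2  0. ]
side [(41, [-22.0, -50.0], 105), (5, [-57.0, -55.0], 90), (4, [-36.0, -20.0], 91), (34, [-76.0, -16.0], 105), (23, [63.0, 47.0], 102), (6, [52.0, 42.0], 97), (42, [-40.0, 31.0], 100), (27, [10.0, 80.0], 100)]
top [(10, [-55.0, -60.0], 89), (22, [-73.0, -24.0], 104)]
```

```bash
python3 -m creep '[[0.015,-0.022,0,0,0,0],[0.035,-0.027,0,0,0,0],[0.055,-0.024,0,0,0,0],[0.073,-0.017,0,0,0,0],[0.086,-0.006,0,0,0,0],[0.097,0.009,0,0,0,0],[0.105,0.026,0,0,0,0],[0.108,0.045,0,0,0,0]]'
python3 -m creep '[[0.001,0.015,0,0,0,0],[0.005,-0.030,0,0,0,0],[-0.008,-0.015,0,0,0,0],[-0.014,-0.03,0,0,0,0],[-0.025,-0.045,0,0,0,0],[-0.035,-0.05,0,0,0,0],[-0.038,-0.035,0,0,0,0],[-0.038,-0.015,0,0,0,0]]'
python3 -c "
from h import *;chk('k3')"
```

```text
clock: 10.05
tcp_pos: [0.3957, 0.095, 0.1779]
orientation: [0.003, -0.025, 1.0, -0.002]
wrist_force: [5.6, -1.4, 0.5]
finger_gap: 0.015
clock: 10.85
tcp_pos: [0.434, 0.082, 0.1765]
orientation: [0.0, -0.024, 1.0, -0.001]
wrist_force: [-0.1, 0.7, -1.4]
finger_gap: 0.0153
clock 10.85 ball [-36.8 -19.9] 88.0 F [-0.1  0.7 -1.4] axis err [ 0.1 -0.   0.2]
side [(34, [2.0, -12.0], 105), (19, [61.0, 43.0], 100), (6, [-36.0, -1.0], 87), (11, [57.0, 49.0], 96), (49, [-40.0, 35.0], 100), (28, [10.0, 80.0], 101), (25, [-58.0, 50.0], 100)]
top [(6, [66.0, 49.0], 100), (4, [61.0, 30.0], 93), (9, [38.0, 32.0], 19), (14, [14.0, 84.0], 99), (5, [13.0, -15.0], 105), (8, [-1.0, -9.0], 103), (4, [4.0, -20.0], 106), (5, [-29.0, 24.0], 94), (4, [-39.0, 27.0], 101)]
```

View pics/k3.png

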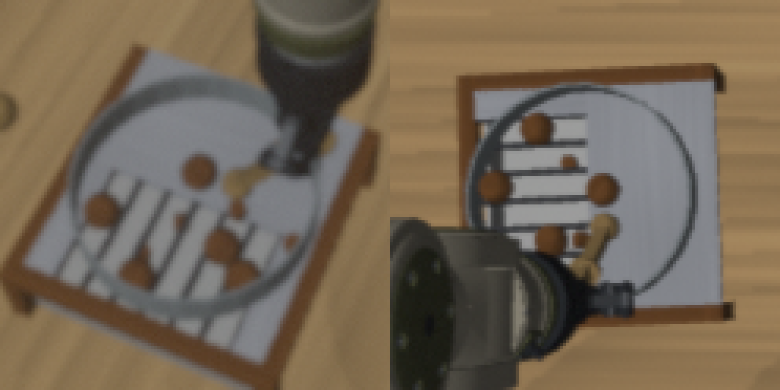

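```bash
python3 -m creep '[[0,0.015,0,0,0,0],[0,0.028,0,0,0,0],[0,0.036,0,0,0,0],[0,0.010,0,0,0,0],[0.013,-0.010,0,0,0,0],[0.028,-0.012,0,0,0,0],[0.035,0,0,0,0,0],[0.035,0.015,0,0,0,0]]'
python3 -m creep '[[0,0.013,0,0,0,0],[-0.003,0.027,0,0,0,0],[-0.009,0.041,0,0,0,0],[-0.018,0.053,0,0,0,0],[-0.027,0.063,0,0,0,0],[-0.02,0.045,0,0,0,0],[-0.01,0.015,0,0,0,0],[-0.02,-0.02,0,0,0,0]]'
python3 -c "
from h import *;chk('k4')"
```

```text
clock: 11.75
tcp_pos: [0.3971, 0.0954, 0.177]
orientation: [0.001, -0.025, 1.0, -0.001]
wrist_force: [0.7, -0.1, -2.1]
finger_gap: 0.0154
clock: 12.55
tcp_pos: [0.4175, 0.0767, 0.1767]
orientation: [-0.0, -0.027, 1.0, -0.001]
wrist_force: [0.9, -0.0, -1.5]
finger_gap: 0.0153
clock 12.55 ball [-53.7 -23.9] 88.1 F [ 0.9 -0.  -1.5] axis err [ 0.1  0.  -0.1]
side [(40, [3.0, -12.0], 105), (25, [62.0, 21.0], 100), (39, [36.0, 48.0], 100), (27, [12.0, 80.0], 103), (27, [-12.0, 78.0], 100)]
top [(7, [68.0, 19.0], 98), (5, [57.0, 24.0], 99), (8, [38.0, 50.0], 99), (9, [38.0, 32.0], 20), (18, [17.0, 80.0], 103), (6, [16.0, 64.0], 98), (8, [-1.0, 73.0], 96), (9, [-1.0, -11.0], 104), (9, [-16.0, 85.0], 99)]
```

View pics/k4.png

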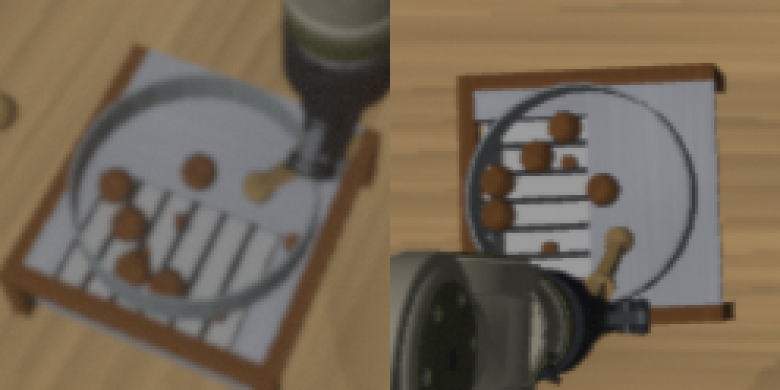

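```bash
python3 -m creep '[[0,0,-0.02,0,0,0],[0,0,-0.05,0,0,0],[0,-0.02,-0.08,0,0,0],[0,-0.06,-0.08,0,0,0],[0,-0.105,-0.08,0,0,0],[0,-0.15,-0.08,0,0,0],[0,-0.18,-0.08,0,0,0],[0,-0.18,-0.08,0,0,0]]'
python3 -c "
from h import *;chk('k5')
p=env.camera_params('side');q=proj(p,w(0,0,.08))[0].astype(int)
def ray(u,v,z):
    d=rot(p['orientation']).apply([(u-p['cx'])/p['fx'],-(v-p['cy'])/p['fy'],-1]);o=np.array(p['position']);return tostand(o+d*(z-o[2])/d[2])
for c in [(292,240),(180,220),(237,208)]:
    u,v=q[0]-62+c[0]/3.145,q[1]-62+c[1]/3.145;print(c,ray(u,v,.082),ray(u,v,.015))
"
```

```text
clock: 13.45
tcp_pos: [0.4294, -0.1063, 0.2572]
orientation: [0.001, -0.023, 1.0, -0.001]
wrist_force: [-0.1, 1.4, -1.7]
finger_gap: 0.0153
clock 13.45 ball [ -51.2 -207.8] 168.8 F [-0.1  1.4 -1.7] axis err [ 0.2 -0.1  0.3]
side [(31, [3.0, -11.0], 105), (14, [64.0, 24.0], 101), (26, [36.0, 43.0], 101), (4, [28.0, 48.0], 94), (36, [14.0, 80.0], 104), (27, [-14.0, 79.0], 101)]
top [(15, [67.0, 19.0], 100), (17, [37.0, 34.0], 99), (9, [30.0, 48.0], 97), (9, [38.0, 32.0], 17), (17, [8.0, 69.0], 100), (11, [7.0, -11.0], 103), (8, [14.0, 80.0], 104), (9, [-13.0, 82.0], 102), (5, [-17.0, 65.0], 94), (5, [-44.0, 55.0], 17)]
(292, 240) [-85.57827358   3.68207511] [-74.22777203 -24.58625233]
(180, 220) [ 2.23242495 22.8223847 ] [20.29027544 -3.98392573]
(237, 208) [-34.84289177  -4.16776647] [-19.61700926 -33.03569769]
```

View pics/k5.png

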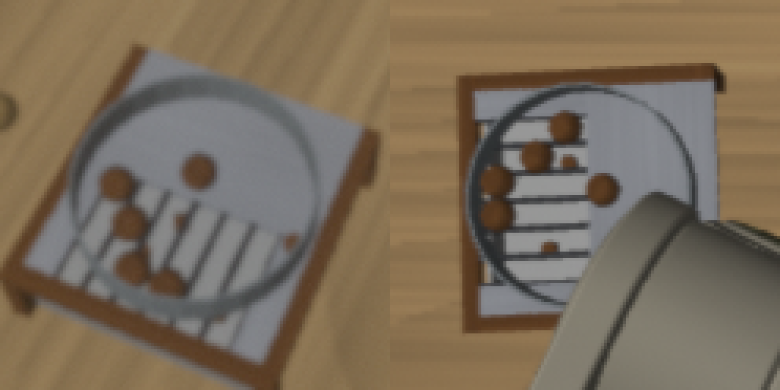

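```bash
cat >> h.py <<'E'
def plan(pts,a,psi=YAW):
    p,R0=cur();D=ori(a,psi)
    for q in pts: rel(p,R0,tcpfor(w(*q),D),D,str(q))
E
python3 -c "
from h import *;plan([(-60,-130,.165),(-60,-45,.165),(-60,-45,.12)],-15)"
```

```text
(-60, -130, 0.165) shift mm [-16.5  74.5  -6.7] turn deg [-0.  15.1 -0.2]
(-60, -45, 0.165) shift mm [-16.3 159.5  -6.8] turn deg [-0.  15.1 -0.2]
(-60, -45, 0.12) shift mm [-16.2 159.5  38.2] turn deg [-0.  15.1 -0.2]
```

```bash
python3 -m creep '[[-0.008,0.035,-0.006,0,7.5,0],[-0.016,0.075,-0.006,0,15,0],[-0.016,0.11,-0.006,0,15,0],[-0.016,0.14,0.0,0,15,0],[-0.016,0.16,0.015,0,15,0],[-0.016,0.16,0.03,0,15,0],[-0.016,0.16,0.038,0,15,0],[-0.016,0.16,0.038,0,15,0]]'
python3 -c "
from h import *;p,R0=cur();b=p+R0@BALL;print(tostand(b),b[2])
plan([(-60,-45,.090),(-76,-24,.09),(-79,-10,.09),(-79,5,.09),(-77,18,.09),(-72,32,.09),(-64,46,.09),(-52,59,.09),(-40,66,.09)],-15)"
```

```text
clock: 14.35
tcp_pos: [0.4353, 0.0581, 0.2183]
orientation: [-0.131, -0.026, 0.991, -0.004]
wrist_force: [0.2, -0.9, -0.9]
finger_gap: 0.0152
[-61.61873911 -43.62616318] 0.11949788171702223
(-60, -45, 0.09) shift mm [-9.2 -1.5 28.1] turn deg [-0.1 -0.   0. ]
(-76, -24, 0.09) shift mm [ 6.3 19.5 32.2] turn deg [-0.1 -0.   0. ]
(-79, -10, 0.09) shift mm [ 9.2 33.5 33. ] turn deg [-0.1 -0.   0. ]
(-79, 5, 0.09) shift mm [ 9.2 48.5 32.9] turn deg [-0.1 -0.   0. ]
(-77, 18, 0.09) shift mm [ 7.2 61.5 32.4] turn deg [-0.1 -0.   0. ]
(-72, 32, 0.09) shift mm [ 2.4 75.5 31.1] turn deg [-0.1 -0.   0. ]
(-64, 46, 0.09) shift mm [-5.3 89.5 29. ] turn deg [-0.1 -0.   0. ]
(-52, 59, 0.09) shift mm [-16.9 102.5  25.8] turn deg [-0.1 -0.   0. ]
(-40, 66, 0.09) shift mm [-28.5 109.5  22.7] turn deg [-0.1 -0.   0. ]
```

```bash
python3 -m creep '[[-0.009,-0.001,0.015,0,0,0],[-0.009,-0.001,0.028,0,0,0],[0.006,0.019,0.032,0,0,0],[0.009,0.026,0.033,0,0,0],[0.009,0.036,0.033,0,0,0],[0.009,0.049,0.033,0,0,0],[0.007,0.062,0.0325,0,0,0],[0.0025,0.076,0.031,0,0,0]]'
python3 -m creep '[[-0.007,0.014,-0.002,0,0,0],[-0.019,0.027,-0.005,0,0,0],[-0.031,0.034,-0.008,0,0,0],[-0.031,0.034,-0.008,0,0,0],[-0.019,0.010,-0.005,0,0,0],[-0.013,-0.03,-0.012,0,0,0],[-0.013,-0.07,-0.04,0,0,0],[-0.013,-0.11,-0.07,0,0,0]]'
python3 -m creep '[[0,-0.04,-0.02,0,0,0],[0,-0.08,-0.02,0,0,0],[0,-0.12,-0.02,0,0,0],[0,-0.16,-0.02,0,0,0],[0,-0.16,-0.02,0,0,0],[0,-0.16,-0.02,0,0,0],[0,-0.16,-0.02,0,0,0],[0,-0.16,-0.02,0,0,0]]'
python3 -c "
from h import *;chk('k6')"
```

```text
clock: 15.15
tcp_pos: [0.4222, 0.1334, 0.1898]
orientation: [-0.129, -0.025, 0.991, -0.004]
wrist_force: [1.1, -0.3, -1.4]
finger_gap: 0.0145
clock: 15.95
tcp_pos: [0.457, 0.0232, 0.2544]
orientation: [-0.131, -0.026, 0.991, -0.004]
wrist_force: [0.9, -0.2, -1.4]
finger_gap: 0.0147
clock: 16.75
tcp_pos: [0.4712, -0.1342, 0.2739]
orientation: [-0.13, -0.026, 0.991, -0.004]
wrist_force: [0.7, -0.0, -0.5]
finger_gap: 0.0148
clock 16.75 ball [ -35.6 -237.5] 175.2 F [ 0.7 -0.  -0.5] axis err [ 0.1 14.9 -0. ]
side [(36, [3.0, -12.0], 105), (136, [35.0, 45.0], 100)]
top [(6, [73.0, 10.0], 97), (9, [58.0, 5.0], 97), (15, [35.0, 58.0], 100), (10, [42.0, 42.0], 97), (14, [36.0, 25.0], 93), (8, [8.0, 86.0], 99), (5, [6.0, 69.0], 97)]
```

View pics/k6.png

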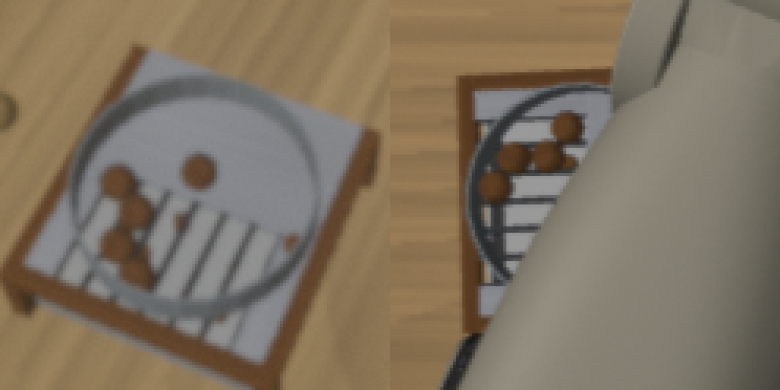

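Run:
```python
from h import *
p,im,d=cam('side');P=cloud(p,d);q=proj(p,w(0,0,.08))[0].astype(int)
u,v=int(q[0]-62+292/3.145),int(q[1]-62+240/3.145);print(u,v)
S=tostand(P)
for vv in range(v-3,v+5): print([(tuple(int(c) for c in im[vv,uu]),S[vv,uu].round().astype(int).tolist(),int(P[vv,uu,2]*1000)) for uu in range(u-3,u+4)])
im2=cv2.resize(im[235:320,200:310],None,fx=7,fy=7,interpolation=3);cv2.imwrite('pics/z.png',im2)
```

```text
279 311
[((132, 128, 126), [-73, -3], 77), ((133, 129, 128), [-75, -2], 80), ((131, 128, 129), [-77, -5], 76), ((125, 123, 125), [-80, -5], 77), ((124, 122, 125), [-81, -7], 75), ((127, 124, 127), [-84, -7], 77), ((129, 127, 126), [-86, -10], 74)]
[((120, 116, 116), [-74, 0], 77), ((121, 119, 121), [-75, -2], 74), ((113, 114, 120), [-80, 3], 88), ((103, 106, 116), [-82, 1], 86), ((96, 101, 113), [-85, 2], 90), ((104, 107, 116), [-87, 0], 89), ((117, 116, 119), [-87, -6], 77)]
[((111, 108, 111), [-74, 2], 76), ((103, 104, 113), [-79, 6], 87), ((86, 93, 110), [-81, 5], 87), ((72, 84, 105), [-84, 5], 89), ((70, 85, 106), [-86, 3], 89), ((84, 92, 107), [-88, 2], 88), ((102, 104, 109), [-94, 11], 110)]
[((111, 111, 113), [-76, 4], 76), ((96, 100, 112), [-80, 8], 88), ((71, 84, 106), [-82, 6], 85), ((55, 75, 101), [-84, 6], 88), ((65, 80, 102), [-87, 6], 89), ((83, 92, 104), [-89, 3], 85), ((96, 98, 103), [-95, 14], 112)]
[((115, 113, 116), [-77, 7], 77), ((95, 99, 113), [-81, 11], 89), ((66, 81, 103), [-83, 10], 88), ((61, 78, 103), [-85, 9], 88), ((74, 85, 102), [-87, 7], 86), ((88, 92, 100), [-94, 17], 111), ((90, 91, 93), [-95, 14], 107)]
[((120, 117, 119), [-77, 9], 75), ((99, 103, 111), [-81, 12], 85), ((73, 86, 106), [-84, 13], 89), ((73, 85, 103), [-86, 11], 88), ((86, 92, 103), [-92, 20], 110), ((89, 91, 94), [-94, 18], 109), ((84, 83, 84), [-96, 15], 105)]
[((129, 126, 126), [-79, 12], 77), ((111, 112, 117), [-81, 11], 78), ((90, 96, 108), [-85, 14], 87), ((88, 94, 105), [-91, 22], 109), ((92, 93, 98), [-94, 22], 111), ((86, 86, 87), [-95, 19], 105), ((77, 78, 77), [-96, 16], 100)]
[((132, 128, 128), [-79, 13], 74), ((124, 122, 123), [-82, 14], 78), ((107, 109, 112), [-90, 26], 110), ((96, 99, 102), [-92, 25], 111), ((90, 91, 91), [-94, 23], 106), ((78, 78, 77), [-94, 18], 97), ((73, 72, 73), [-96, 15], 92)]
```

View pics/z.png

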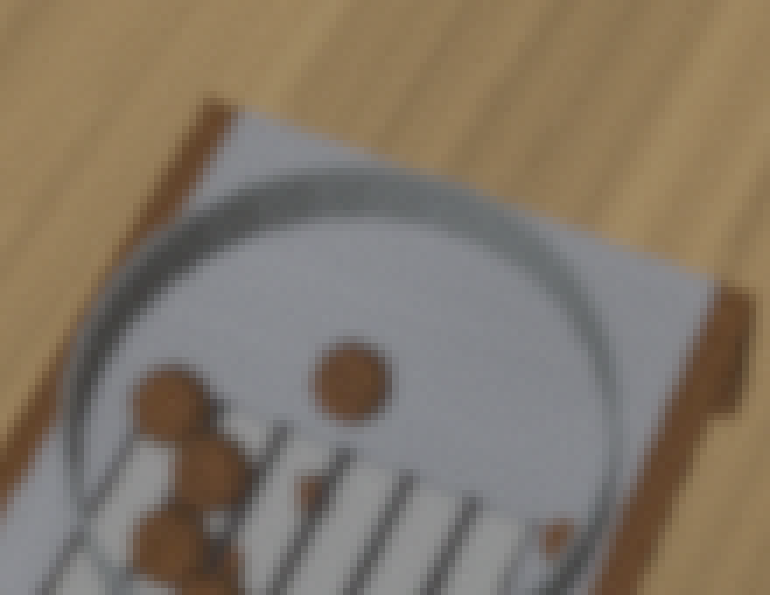

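Run:
```python
from h import *
p0,R0=cur();b=p0+R0@BALL;print('est',b)
for n in('side','top'):
    p,im,d=cam(n);P=cloud(p,d);hsv=cv2.cvtColor(im,cv2.COLOR_BGR2HSV)
    print(n,proj(p,b))
    m=(np.linalg.norm(P-b,axis=-1)<.05)&(P[...,2]>.145)
    v,u=np.nonzero(m);
    if len(v)==0: continue
    k=np.argsort(P[m][:,2])[:12]
    print(len(v),u.min(),u.max(),v.min(),v.max()); print(np.c_[u[k],v[k],(P[m][k]*1000).round()])
    q=P[m];q=q[q[:,2]<.185]
    # fit sphere centre with r=13
    from scipy.optimize import least_squares
    if len(q)>5:
        r=least_squares(lambda c:np.linalg.norm(q-c,axis=1)-.013,b,loss='soft_l1',f_scale=.002);print(len(q),'fit',r.x,r.cost,'delta tool',R0.T@(r.x-p0),BALL)
```

```text
est [ 0.49780773 -0.13233372  0.17524119]
side [[298.07355791 211.07433427]]
101 290 300 199 214
[[ 294.  214.  505. -124.  168.]
 [ 293.  214.  508. -122.  169.]
 [ 295.  214.  503. -124.  170.]
 [ 298.  212.  498. -132.  172.]
 [ 297.  213.  498. -127.  173.]
 [ 292.  213.  510. -121.  173.]
 [ 296.  213.  500. -125.  174.]
 [ 294.  213.  505. -122.  175.]
 [ 293.  213.  507. -121.  175.]
 [ 291.  212.  513. -121.  175.]
 [ 295.  213.  502. -123.  175.]
 [ 290.  211.  517. -123.  176.]]
51 fit [ 0.50984847 -0.13345502  0.17342101] 2.9577384972415584e-05 delta tool [-0.06308063 -0.00091273  0.08725605] [-0.0510494   0.00083973  0.08857068]
top [[273.98777022 223.08171101]]
```

```bash
cat >> h.py <<'E'
BALL=np.array([-.062,-.0005,.087])
E
python3 -c "
from h import *;plan([(-55,-120,.165),(-60,-45,.135),(-60,-45,.09)],-15)"
```

```text
(-55, -120, 0.165) shift mm [ 27.1 119.2  16.1] turn deg [-0.1  0.1 -0. ]
(-60, -45, 0.135) shift mm [ 24.2 194.3  46.3] turn deg [-0.1  0.1 -0. ]
(-60, -45, 0.09) shift mm [ 12.7 194.3  89.7] turn deg [-0.1  0.1 -0. ]
```

```bash
python3 -m creep '[[0.008,0.04,0.005,0,0,0],[0.016,0.08,0.01,0,0,0],[0.024,0.12,0.016,0,0,0],[0.024,0.16,0.03,0,0,0],[0.024,0.194,0.046,0,0,0],[0.018,0.194,0.068,0,0,0],[0.014,0.194,0.085,0,0,0],[0.013,0.194,0.087,0,0,0]]' - 110
python3 -c "
from h import *;s=env.get_state();p,R0=cur();b=p+R0@BALL;print(tostand(b),b[2],s['wrist_force'])
plan([(-76,-22,.09),(-79,-8,.09),(-79,6,.09),(-77,20,.09),(-72,33,.09),(-64,46,.09),(-52,59,.09),(-40,66,.09)],-15)"
```

```text
clock: 17.8
tcp_pos: [0.4251, 0.0571, 0.1912]
orientation: [-0.131, -0.026, 0.991, -0.004]
wrist_force: [0.4, 0.2, -0.8]
finger_gap: 0.0146
[-61.01433089 -45.42206133] 0.0910209267061262 [ 0.43916687  0.15702433 -0.81785303]
(-76, -22, 0.09) shift mm [14.4 23.3  4.9] turn deg [-0.1 -0.1 -0. ]
(-79, -8, 0.09) shift mm [17.3 37.3  5.7] turn deg [-0.1 -0.1 -0. ]
(-79, 6, 0.09) shift mm [17.3 51.3  5.7] turn deg [-0.1 -0.1 -0. ]
(-77, 20, 0.09) shift mm [15.3 65.3  5.1] turn deg [-0.1 -0.1 -0. ]
(-72, 33, 0.09) shift mm [10.5 78.3  3.8] turn deg [-0.1 -0.1 -0. ]
(-64, 46, 0.09) shift mm [ 2.8 91.3  1.7] turn deg [-0.1 -0.1 -0. ]
(-52, 59, 0.09) shift mm [ -8.8 104.3  -1.4] turn deg [-0.1 -0.1 -0. ]
(-40, 66, 0.09) shift mm [-20.4 111.2  -4.6] turn deg [-0.1 -0.1 -0. ]
```

```bash
python3 -m creep '[[0.012,0.018,0.004,0,0,0],[0.016,0.030,0.005,0,0,0],[0.0165,0.040,0.005,0,0,0],[0.0165,0.052,0.005,0,0,0],[0.0145,0.065,0.005,0,0,0],[0.010,0.078,0.004,0,0,0],[0.003,0.091,0.002,0,0,0],[-0.008,0.102,-0.001,0,0,0]]'
python3 -m creep '[[-0.006,0.004,-0.002,0,0,0],[-0.006,0.004,-0.002,0,0,0],[0.004,-0.02,-0.006,0,0,0],[0,-0.055,-0.03,0,0,0],[0,-0.1,-0.07,0,0,0],[0,-0.15,-0.08,0,0,0],[0,-0.2,-0.085,0,0,0],[0,-0.24,-0.085,0,0,0]]'
python3 - <<'E'
from h import *
chk('k7')
p,im,d=cam('side');b=im[300:320,270:290];print('redness at bead px',(im[306:318,274:286,2].astype(int)-im[306:318,274:286,0]).max())
im2=cv2.resize(im[235:335,195:310],None,fx=7,fy=6,interpolation=3)[:600,:800];cv2.imwrite('pics/z2.png',im2)
E
```

```text
clock: 18.6
tcp_pos: [0.4297, 0.1601, 0.1914]
orientation: [-0.13, -0.026, 0.991, -0.004]
wrist_force: [0.1, -1.2, -1.7]
finger_gap: 0.015
clock: 19.4
tcp_pos: [0.4635, -0.0818, 0.2752]
orientation: [-0.129, -0.025, 0.991, -0.005]
wrist_force: [1.1, 0.6, -1.1]
finger_gap: 0.0145
clock 19.4 ball [ -29.4 -186.3] 175.2 F [ 1.1  0.6 -1.1] axis err [ 0.1 14.8  0.1]
side [(31, [3.0, -11.0], 105), (13, [63.0, 16.0], 102), (51, [38.0, 35.0], 100), (5, [63.0, 25.0], 96), (41, [33.0, 68.0], 99), (17, [7.0, 78.0], 99)]
top []
redness at bead px 24
```

Run:
```python
from h import *
p,im,d=cam('side');P=cloud(p,d);S=tostand(P)
np.savez('pics/k7s.npz',im=im,d=d)
m=(np.hypot(S[...,0],S[...,1])<97)&(im[...,2].astype(int)-im[...,0]>15)
n,l,st,ce=cv2.connectedComponentsWithStats(m.astype(np.uint8),connectivity=4)
for i in range(1,n):
    if st[i,4]<3: continue
    k=l==i;print(ce[i].round(1),st[i],np.median(S[k],0).round(),(np.percentile(P[k][:,2],[10,50,90])*1000).round())
```

```text
[249.5 289.3] [245 284  10  11  86] [  4. -12.] [ 94. 101. 106.]
[226.9 307.2] [218 288  18  39 423] [35. 45.] [ 88.  96. 100.]
[243.6 304.9] [242 303   4   5  13] [21.  0.] [17. 20. 75.]
```

```bash
cat >> h.py <<'E'
G=HOME-.019*HR[:,2]
def home(a,up,back=0,psi=PSI):
    D=ori(a,psi);t=G+.019*D[:,2]+np.array([0,0,up]);p,R0=cur();rel(p,R0,t,D,f'home a={a} up={up}');return t,D
E
python3 -c "
from h import *;print(home(25,.15))"
```

```text
home a=25 up=0.15 shift mm [ -39.7 -182.3   25.2] turn deg [  0.5 -39.9   6.4]
(array([ 0.50323265, -0.26160768,  0.23953463]), array([[-0.9045194 ,  0.06279052,  0.42178432],
       [ 0.05690754,  0.99802673, -0.02653642],
       [-0.42261826,  0.        , -0.90630779]]))
```

```bash
python3 -m creep '[[-0.005,-0.03,0,0,-7,1],[-0.01,-0.06,0,0,-15,2],[-0.018,-0.09,0.005,0,-22,4],[-0.025,-0.12,0.01,0,-29,5],[-0.035,-0.15,0.018,0,-36,6],[-0.04,-0.182,0.025,0.5,-40,6.4],[-0.04,-0.182,0.025,0.5,-40,6.4],[-0.04,-0.182,0.025,0.5,-40,6.4]]'
python3 - <<'E'
from h import *
p0,R0=cur();b=p0+R0@BALL;print('est ball',b,'tcp',p0);home(25,.15)
from scipy.optimize import least_squares
out=[]
for n in('top','side'):
    p,im,d=cam(n);P=cloud(p,d);q=proj(p,w(0,0,.08))[0].astype(int)
    cv2.imwrite(f'pics/f_{n}.png',im);np.savez(f'pics/f_{n}.npz',d=d,P=P)
    out.append(cv2.resize(im[q[1]-45:q[1]+55,q[0]-50:q[0]+50],(400,400),interpolation=3))
    Q=P.reshape(-1,3);c=b
    for it in range(3):
        s=Q[(np.linalg.norm(Q-c,axis=1)<.022-.002*it)]
        if len(s)<6: print(n,'few',len(s));break
        r=least_squares(lambda x:np.linalg.norm(s-x,axis=1)-.013,c,loss='soft_l1',f_scale=.002);c=r.x
    else: print(n,len(s),'ball fit',c.round(4),'tool',(R0.T@(c-p0)).round(4),'px',proj(p,c))
    if n=='top':
        m=(abs(Q[:,0]-.49)<.16)&(abs(Q[:,1]+.262)<.03)&(Q[:,2]>.09)
        for x0 in np.arange(.44,.62,.015):
            s=Q[m&(abs(Q[:,0]-x0)<.0075)]
            if len(s): print(x0.round(3),len(s),s.mean(0).round(4),s[:,1].min().round(4),s[:,1].max().round(4),np.percentile(s[:,2],85).round(4))
cv2.imwrite('pics/fin.png',np.hstack(out))
E
```

```text
clock: 20.4
tcp_pos: [0.5039, -0.2583, 0.2391]
orientation: [0.216, 0.029, 0.976, -0.006]
wrist_force: [0.3, -0.3, -1.0]
finger_gap: 0.015
est ball [ 0.59672631 -0.26419546  0.18652418] tcp [ 0.50393755 -0.25833613  0.23914703]
home a=25 up=0.15 shift mm [ 0.3 -3.3 -0.6] turn deg [0.2 0.  0.2]
top 77 ball fit [ 0.5949 -0.2644  0.1867] tool [-0.0605 -0.0008  0.086 ] px [[326.75670517 184.85665388]]
0.44 276 [ 0.4397 -0.2569  0.4587] -0.2905 -0.232 0.4694
0.455 223 [ 0.455  -0.258   0.4183] -0.2899 -0.2321 0.4388
0.47 189 [ 0.4697 -0.2555  0.3925] -0.2914 -0.2321 0.4062
0.485 156 [ 0.4848 -0.26    0.3164] -0.2919 -0.2333 0.3738
0.5 118 [ 0.4993 -0.2584  0.273 ] -0.2912 -0.234 0.285
0.515 58 [ 0.5139 -0.2574  0.2594] -0.2728 -0.2409 0.2645
0.53 66 [ 0.5305 -0.26    0.2433] -0.2726 -0.2484 0.2519
0.545 35 [ 0.5446 -0.2576  0.1972] -0.266 -0.2462 0.2405
0.56 30 [ 0.5594 -0.262   0.2207] -0.2674 -0.2568 0.225
0.575 29 [ 0.5752 -0.263   0.2095] -0.2684 -0.2575 0.2141
0.59 47 [ 0.5909 -0.2632  0.1965] -0.2748 -0.2523 0.2004
0.605 33 [ 0.6017 -0.2633  0.1949] -0.2743 -0.2524 0.198
side 62 ball fit [ 0.5974 -0.2647  0.1884] tool [-0.0634 -0.001   0.0856] px [[285.61870769 164.60508252]]
```

View pics/fin.png

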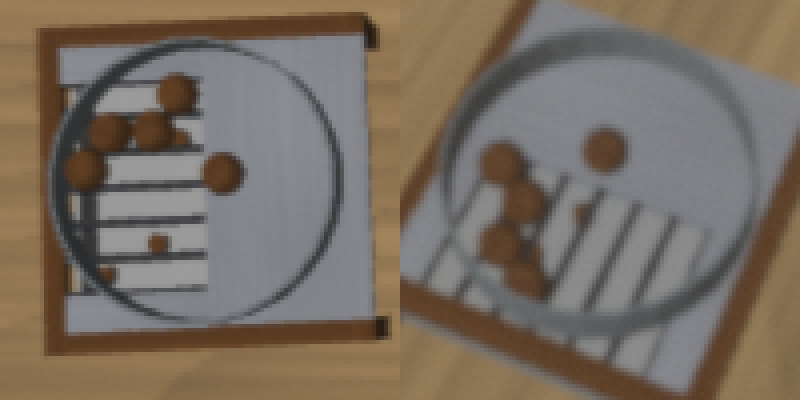

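Run:
```python
from h import *
im=cv2.imread('pics/f_top.png');P=np.load('pics/f_top.npz')['P'];S=tostand(P)
p=env.camera_params('top');q=proj(p,w(0,0,.08))[0].astype(int)
for c in[(180,137),(158,243),(107,273)]:
    u,v=int(q[0]-50+c[0]/4),int(q[1]-45+c[1]/4)
    print(c,S[v,u].round(),[[int(z*1000) for z in r] for r in P[v-1:v+2,u-1:u+2,2]])
p0,R0=cur()
# stick axis in tool frame from shaft top points: slope
Q=P.reshape(-1,3);m=(Q[:,0]>.552)&(Q[:,0]<.583)&(abs(Q[:,1]+.262)<.005)&(Q[:,2]>.15);s=Q[m]
f=np.polyfit(s[:,0],s[:,2],1);g=np.polyfit(s[:,0],s[:,1],1);print('shaft slope deg',np.degrees(np.arctan(f[0])),'z@.57',np.polyval(f,.57),'yaw',np.degrees(np.arctan(g[0])),'y',np.polyval(g,.57),len(s))
for a in(23,25,27):home(a,.15)
print('expected ball',G+.004*SX+.115*SX)
for a in (23,25,27):
    D=ori(a);t=G+.019*D[:,2]
    for B in ([-.0605,-.0008,.086],[-.0634,-.001,.0856]): print(a,(t+D@np.array(B)).round(4))
```

```text
(180, 137) [38. 31.] [[16, 16, 20], [14, 19, 17], [15, 16, 12]]
(158, 243) [-38.  49.] [[18, 18, 15], [13, 22, 14], [17, 16, 17]]
(107, 273) [-60.  89.] [[16, 20, 22], [79, 20, 12], [83, 76, 16]]
shaft slope deg -36.668128313039354 z@.57 0.21296297612014087 yaw 1.239560299188777 y -0.2619002540170596 51
home a=23 up=0.15 shift mm [ 2.5 -3.5 -0.1] turn deg [0.1 2.1 0.3]
home a=25 up=0.15 shift mm [ 1.8 -3.5 -0.1] turn deg [0.2 0.1 0.3]
home a=27 up=0.15 shift mm [ 1.2 -3.5 -0.1] turn deg [ 0.2 -1.9  0.3]
expected ball [ 0.59256439 -0.26722796  0.03858325]
23 [ 0.5917 -0.268   0.0337]
23 [ 0.5942 -0.2683  0.0352]
25 [ 0.5942 -0.2681  0.0372]
25 [ 0.5966 -0.2685  0.0387]
27 [ 0.5965 -0.2683  0.0407]
27 [ 0.5989 -0.2686  0.0423]
```

```bash
cat >> h.py <<'E'
BALL=np.array([-.062,-.0009,.0858]);EB=np.array([.5926,-.2672,.0386]);NN=np.array([np.sin(.61)*np.cos(PSI),np.sin(.61)*np.sin(PSI),np.cos(.61)])
def tgt(back,up,a=26.5):
    D=ori(a,PSI);b=EB-back*SX+up*np.array([0,0,1]);p,R0=cur();rel(p,R0,b-D@BALL,D,f'back={back} up={up}')
def st():
    p,R0=cur();b=p+R0@BALL-EB;print('ball off: along %.1f side %.1f norm %.1f mm'%(b@SX*1000,b@np.cross(NN,SX)*1000,b@NN*1000),'F',env.get_state()['wrist_force'].round(1))
E
python3 -c "
from h import *;st();tgt(.006,.04);tgt(.006,.015);print('up in tool',ori(26.5).T@[0,0,.01],'SX in tool',ori(26.5).T@SX*.01)"
```

```text
ball off: along -82.2 side 3.1 norm 125.8 mm F [-0.2 -0.2 -1.1]
back=0.006 up=0.04 shift mm [56.1 -2.5 94.1] turn deg [ 0.2 -1.4  0.3]
back=0.006 up=0.015 shift mm [ 66.7  -2.5 116.8] turn deg [ 0.2 -1.4  0.3]
up in tool [-0.00446198  0.         -0.00894934] SX in tool [-4.77918968e-03  1.76337602e-20  8.78403928e-03]
```

```bash
python3 -m creep '[[0.018,-0.0025,0.03,0,-1.4,0.3],[0.036,-0.0025,0.06,0,-1.4,0.3],[0.05,-0.0025,0.082,0,-1.4,0.3],[0.056,-0.0025,0.094,0,-1.4,0.3],[0.061,-0.0025,0.105,0,-1.4,0.3],[0.0667,-0.0025,0.1168,0,-1.4,0.3],[0.0667,-0.0025,0.1168,0,-1.4,0.3],[0.0667,-0.0025,0.1168,0,-1.4,0.3]]'
python3 - <<'E'
from h import *
st();tgt(.006,.0)
p0,R0=cur()
from scipy.optimize import least_squares
for n in('top','side'):
    p,im,d=cam(n);Q=cloud(p,d).reshape(-1,3);c=p0+R0@BALL;b=c
    for it in range(3):
        s=Q[(np.linalg.norm(Q-c,axis=1)<.020)&(Q[:,2]>.035)]
        r=least_squares(lambda x:np.linalg.norm(s-x,axis=1)-.013,c,loss='soft_l1',f_scale=.002);c=r.x
    e=c-b;print(n,len(s),'fit-est along %.1f side %.1f norm %.1f'%(e@SX*1e3,e@np.cross(NN,SX)*1e3,e@NN*1e3))
E
```

```text
clock: 21.3
tcp_pos: [0.4966, -0.2607, 0.1069]
orientation: [0.231, 0.029, 0.973, -0.006]
wrist_force: [7.9, 0.4, -3.7]
finger_gap: 0.0147
ball off: along -13.0 side -0.0 norm 14.6 mm F [ 7.9  0.4 -3.7]
back=0.006 up=0.0 shift mm [ 9.2  0.4 12.9] turn deg [0.2 0.2 0.2]
top 82 fit-est along -2.6 side 0.3 norm -1.9
side 66 fit-est along -4.2 side 2.1 norm -0.9
```

Run:
```python
from h import *
st();tgt(.006,.0)
im=cv2.imread('pics/f_top.png')
p,im,d=cam('top');P=cloud(p,d)
Q=P[150:260,295:350].reshape(-1,3);s0=np.load('pics/top0.npz')['P'][150:260,295:350].reshape(-1,3)
for nm,q in(('now',Q),('start',s0)):
    print(nm)
    for x0 in np.arange(.53,.615,.01):
        s=q[(abs(q[:,0]-x0)<.005)&(abs(q[:,1]+.263)<.004)&(q[:,2]>.03)]
        if len(s):print(x0.round(2),len(s),np.median(s,0).round(4))
```

```text
ball off: along -13.2 side -0.0 norm 14.9 mm F [ 7.2  0.8 -2.7]
back=0.006 up=0.0 shift mm [ 9.4  0.4 13.2] turn deg [0.2 0.2 0.2]
now
0.53 11 [ 0.5286 -0.2639  0.114 ]
0.54 10 [ 0.5404 -0.2623  0.0983]
0.55 11 [ 0.5495 -0.2629  0.0918]
0.56 10 [ 0.561  -0.2632  0.086 ]
0.57 12 [ 0.57   -0.2626  0.0772]
0.58 10 [ 0.5791 -0.2617  0.0711]
0.59 10 [ 0.5895 -0.262   0.0671]
0.6 6 [ 0.5984 -0.2622  0.0653]
start
0.53 9 [ 0.5301 -0.2628  0.0964]
0.54 12 [ 0.5399 -0.2631  0.0903]
0.55 9 [ 0.5505 -0.2639  0.0781]
0.56 7 [ 0.5596 -0.2617  0.0725]
0.57 12 [ 0.57   -0.2624  0.0646]
0.58 9 [ 0.5814 -0.2628  0.0563]
0.59 9 [ 0.5903 -0.2632  0.0505]
0.6 10 [ 0.5988 -0.2633  0.0504]
0.61 4 [ 0.6068 -0.2637  0.0449]
```

```bash
python3 -m creep '[[-0.007,0,-0.004,0,0,0],[-0.013,0,-0.007,0,0,0],[-0.013,0,-0.007,0,0,0],[-0.016,0,-0.001,0,0,0],[-0.019,0,0.004,0,0,0],[-0.019,0,0.004,0,0,0],[-0.019,0,0.004,0,0,0],[-0.019,0,0.004,0,0,0]]'
cat >> h.py <<'E'
from scipy.optimize import least_squares
def fit():
    p0,R0=cur()
    for n in('top','side'):
        p,im,d=cam(n);Q=cloud(p,d).reshape(-1,3);c=p0+R0@BALL;b=c
        for it in range(4):
            s=Q[(np.linalg.norm(Q-c,axis=1)<.018)&(Q[:,2]>.03)]
            c=least_squares(lambda x:np.linalg.norm(s-x,axis=1)-.013,c,loss='soft_l1',f_scale=.002).x
        e=c-b;print(n,len(s),'fit-est along %.1f side %.1f norm %.1f'%(e@SX*1e3,e@np.cross(NN,SX)*1e3,e@NN*1e3),'tool',(R0.T@(c-p0)).round(4))
        if n=='top':
            s=Q[(Q[:,0]>b[0]-.045)&(Q[:,0]<b[0]-.016)&(abs(Q[:,1]+.2635)<.004)&(Q[:,2]>.045)]
            f=np.polyfit(s[:,0],s[:,2],1);print('slope',np.degrees(np.arctan(f[0])).round(1),len(s))
            for x0 in np.arange(.48,.56,.005):
                s=Q[(abs(Q[:,0]-x0)<.0025)&(abs(Q[:,1]+.2615)<.02)&(Q[:,2]>.03)&(Q[:,2]<.17)]
                if len(s):print(x0.round(3),len(s),np.median(s[:,2]).round(4),s[:,1].min().round(4),s[:,1].max().round(4))
E
python3 -c "
from h import *;st();fit()"
```

```text
clock: 22.25
tcp_pos: [0.5124, -0.2629, 0.1105]
orientation: [0.229, 0.031, 0.973, -0.006]
wrist_force: [-0.4, -0.1, -0.7]
finger_gap: 0.0152
ball off: along -2.0 side -1.6 norm 26.4 mm F [-0.4 -0.1 -0.7]
top 59 fit-est along 0.1 side 0.4 norm -0.9 tool [-0.0612 -0.0005  0.0863]
slope -8.4 30
0.49 8 0.15 -0.2713 -0.2417
0.495 10 0.1513 -0.2713 -0.2581
0.5 24 0.1527 -0.2809 -0.2419
0.505 30 0.1474 -0.2815 -0.2421
0.51 29 0.1403 -0.2807 -0.2437
0.515 22 0.1361 -0.2762 -0.2444
0.52 16 0.1348 -0.2769 -0.2499
0.525 9 0.1315 -0.2783 -0.2561
0.53 25 0.1005 -0.2782 -0.2476
0.535 26 0.1121 -0.2778 -0.2475
0.54 24 0.1131 -0.2775 -0.248
0.545 19 0.11 -0.2797 -0.2464
0.55 19 0.0902 -0.2796 -0.2465
0.555 21 0.0868 -0.2799 -0.2469
0.56 22 0.0808 -0.2804 -0.2488
side 49 fit-est along 1.0 side -0.1 norm 0.1 tool [-0.0625 -0.001   0.0866]
```

```bash
python3 -m creep '[[0.004,0.0012,0.002,0,0,0],[0.008,0.0012,0.004,0,0,0],[0.011,0.0012,0.006,0,0,0],[0.014,0.0012,0.0075,0,0,0],[0.017,0.0012,0.009,0,0,0],[0.020,0.0012,0.0105,0,0,0],[0.020,0.0012,0.0105,0,0,0],[0.020,0.0012,0.0105,0,0,0]]'
python3 -c "
from h import *;st()"
```

```text
clock: 23.15
tcp_pos: [0.4995, -0.261, 0.0924]
orientation: [0.229, 0.031, 0.973, -0.007]
wrist_force: [-0.0, -0.7, -0.9]
finger_gap: 0.0149
ball off: along -2.3 side -0.5 norm 4.2 mm F [-0.  -0.7 -0.9]
```

```bash
python3 -m creep '[[0.001,0.0003,0.0005,0,0,0],[0.002,0.0003,0.001,0,0,0],[0.003,0.0003,0.0016,0,0,0],[0.0032,0.0003,0.0017,0,0,0],[0.0032,0.0003,0.0017,0,0,0],[0.0032,0.0003,0.0017,0,0,0],[0.0032,0.0003,0.0017,0,0,0],[0.0032,0.0003,0.0017,0,0,0]]'
python3 -c "
from h import *;st();fit()"
```

```text
clock: 23.95
tcp_pos: [0.4994, -0.2613, 0.0913]
orientation: [0.232, 0.03, 0.972, -0.007]
wrist_force: [3.8, 1.1, 6.6]
finger_gap: 0.0153
ball off: along -1.8 side -0.8 norm 3.7 mm F [3.8 1.1 6.6]
top 62 fit-est along 0.0 side 0.8 norm -0.4 tool [-0.0616 -0.0001  0.086 ]
slope -43.5 28
0.48 23 0.1638 -0.2808 -0.2417
0.485 24 0.1395 -0.2796 -0.2422
0.49 25 0.1308 -0.2802 -0.2436
0.495 30 0.1235 -0.2804 -0.2422
0.5 28 0.117 -0.281 -0.2428
0.505 18 0.1154 -0.2761 -0.2483
0.51 11 0.1142 -0.2693 -0.2541
0.515 10 0.1121 -0.2696 -0.2545
0.52 15 0.1067 -0.2743 -0.2528
0.525 19 0.0931 -0.2783 -0.252
0.53 18 0.0966 -0.2784 -0.2476
0.535 21 0.0884 -0.278 -0.2474
0.54 25 0.0864 -0.2792 -0.2478
0.545 20 0.0857 -0.2794 -0.2462
0.55 23 0.0798 -0.2797 -0.2467
0.555 22 0.0766 -0.28 -0.247
0.56 23 0.0729 -0.2805 -0.2489
side 39 fit-est along 0.8 side 0.5 norm 1.2 tool [-0.0634 -0.0004  0.0859]
```

```bash
python3 -m creep '[[-0.0005,0,0.0009,0,0,0],[-0.001,0,0.0018,0,0,0],[-0.001,0,0.0018,0,0,0],[-0.001,0,0.0018,0,0,0],[-0.001,0,0.0018,0,0,0],[-0.001,0,0.0018,0,0,0],[-0.001,0,0.0018,0,0,0],[-0.001,0,0.0018,0,0,0]]'
python3 -c "
from h import *;st()"
```

```text
clock: 24.85
tcp_pos: [0.5011, -0.2619, 0.0902]
orientation: [0.232, 0.03, 0.972, -0.008]
wrist_force: [2.5, -0.4, 5.6]
finger_gap: 0.0147
ball off: along 0.2 side -1.4 norm 3.8 mm F [ 2.5 -0.4  5.6]
```

```bash
python3 -m creep '[[-0.0004,0.0005,0.0009,0,0,0],[-0.001,0.001,0.0018,0,0,0],[-0.001,0.001,0.0018,0,0,0],[-0.001,0.001,0.0018,0,0,0],[-0.001,0.001,0.0018,0,0,0],[-0.001,0.001,0.0018,0,0,0],[-0.001,0.001,0.0018,0,0,0],[-0.001,0.001,0.0018,0,0,0]]'
python3 -c "
from h import *;st();f=env.get_state()['wrist_force'];print('along',f@SX,'norm',f@NN)"
```

```text
clock: 25.65
tcp_pos: [0.5028, -0.2613, 0.0891]
orientation: [0.231, 0.031, 0.972, -0.008]
wrist_force: [3.8, -2.1, 4.2]
finger_gap: 0.015
ball off: along 2.2 side -0.8 norm 3.8 mm F [ 3.8 -2.1  4.2]
along 0.835529273493115 norm 5.7121599501153755
```

```bash
python3 -m creep '[[-0.0004,0,0.0008,0,0,0],[-0.0008,0,0.0015,0,0,0],[-0.0012,0,0.0023,0,0,0],[-0.0015,0,0.0027,0,0,0],[-0.0015,0,0.0027,0,0,0],[-0.0015,0,0.0027,0,0,0],[-0.0015,0,0.0027,0,0,0],[-0.0015,0,0.0027,0,0,0]]'
python3 - <<'E'
from h import *
st();f=env.get_state()['wrist_force'];print('along',f@SX,'norm',f@NN)
p,im,d=cam('top');q=cloud(p,d)[150:260,295:350].reshape(-1,3);s0=np.load('pics/top0.npz')['P'][150:260,295:350].reshape(-1,3)
for x0 in np.arange(.51,.615,.007):
    r=[]
    for Q in(q,s0):
        s=Q[(abs(Q[:,0]-x0)<.0045)&(abs(Q[:,1]+.263)<.005)&(Q[:,2]>.03)];r+=[len(s),np.median(s[:,2]).round(4) if len(s) else None]
    print(x0.round(3),r)
E
```

```text
clock: 26.45
tcp_pos: [0.5033, -0.2613, 0.0887]
orientation: [0.231, 0.031, 0.973, -0.008]
wrist_force: [-21.1, 3.8, 33.0]
finger_gap: 0.0149
ball off: along 2.9 side -1.0 norm 3.6 mm F [-21.1   3.8  33. ]
along -36.36018338407336 norm 14.884460926627614
0.51 [12, np.float64(0.1156), 12, np.float64(0.1146)]
0.517 [15, np.float64(0.1092), 15, np.float64(0.1094)]
0.524 [12, np.float64(0.1053), 12, np.float64(0.1047)]
0.531 [13, np.float64(0.0969), 13, np.float64(0.0964)]
0.538 [10, np.float64(0.0937), 9, np.float64(0.0947)]
0.545 [12, np.float64(0.0797), 10, np.float64(0.0827)]
0.552 [12, np.float64(0.0759), 11, np.float64(0.0768)]
0.559 [12, np.float64(0.0705), 12, np.float64(0.0728)]
0.566 [12, np.float64(0.0676), 12, np.float64(0.0686)]
0.573 [11, np.float64(0.0637), 11, np.float64(0.062)]
0.58 [8, np.float64(0.055), 10, np.float64(0.0541)]
0.587 [10, np.float64(0.0494), 10, np.float64(0.051)]
0.594 [11, np.float64(0.0495), 9, np.float64(0.0504)]
0.601 [9, np.float64(0.0497), 10, np.float64(0.0496)]
0.608 [6, np.float64(0.0471), 6, np.float64(0.0449)]
```

```bash
python3 -m creep '[[0.0005,0,-0.0010,0,0,0],[0.0009,0,-0.0017,0,0,0],[0.0009,0,-0.0017,0,0,0],[0.0009,0,-0.0017,0,0,0],[0.0009,0,-0.0017,0,0,0],[0.0009,0,-0.0017,0,0,0],[0.0009,0,-0.0017,0,0,0],[0.0009,0,-0.0017,0,0,0]]'
python3 -c "
from h import *;st();f=env.get_state()['wrist_force'];print('along',f@SX,'norm',f@NN)"
```

```text
clock: 27.3
tcp_pos: [0.5032, -0.2613, 0.0888]
orientation: [0.231, 0.031, 0.972, -0.008]
wrist_force: [-2.9, 1.1, 12.4]
finger_gap: 0.0149
ball off: along 2.7 side -0.8 norm 3.7 mm F [-2.9  1.1 12.4]
along -9.513707045580908 norm 8.521349383407298
```

Seated with light contact; release, then back off along the tool axis.

```bash
python3 -m creep '[[0,0,0,0,0,0],[0,0,0,0,0,0],[0,0,0,0,0,0],[0,0,0,0,0,0],[0,0,0,0,0,0],[0,0,0,0,0,0],[0,0,0,0,0,0],[0,0,0,0,0,0]]' 0.0854 20
python3 -m creep '[[0,0,-0.01,0,0,0],[0,0,-0.03,0,0,0],[0,0,-0.06,0,0,0],[0,0,-0.1,0,0,0],[0,0,-0.14,0,0,0],[0,0,-0.17,0,0,0],[0,0,-0.18,0,0,0],[0,0,-0.18,0,0,0]]'
python3 - <<'E'
from h import *
print(env.get_state()['wrist_force'].round(1))
z0=np.load('pics/top0.npz')['P']
p,im,d=cam('top');P=cloud(p,d);q=P[150:260,295:350].reshape(-1,3);s0=z0[150:260,295:350].reshape(-1,3)
for x0 in np.arange(.475,.615,.01):
    r=[]
    for Q in(q,s0):
        s=Q[(abs(Q[:,0]-x0)<.005)&(abs(Q[:,1]+.262)<.005)&(Q[:,2]>.03)&(Q[:,2]<.14)]
        t=Q[(abs(Q[:,0]-x0)<.005)&(abs(Q[:,1]+.262)<.02)&(Q[:,2]>.095)&(Q[:,2]<.14)]
        r+=[len(s),np.median(s[:,2]).round(4) if len(s) else None, t[:,1].mean().round(4) if len(t) else None]
    print(x0.round(3),*r)
# bystanders & beads
a=cv2.imread('pics/top0.png').astype(int)
for nm,(u,v,w_) in dict(tin=(294,136,22),mug=(380,169,24),jar=(391,242,18)).items():
    df=abs(im.astype(int)-a)[v-w_:v+w_,u-w_:u+w_].max(-1);print(nm,'changed px',(df>40).sum())
for n in('top','side'):
    p,im,d=cam(n);P=cloud(p,d);print(n,[(b[1],b[2],b[3]) for b in beads(im,P) if np.hypot(*b[2])<98])
E
```

```text
clock: 28.1
tcp_pos: [0.5019, -0.2598, 0.0865]
orientation: [0.229, 0.031, 0.973, -0.007]
wrist_force: [0.7, -0.4, -0.2]
finger_gap: 0.0853
clock: 28.9
tcp_pos: [0.4218, -0.2558, 0.2495]
orientation: [0.231, 0.031, 0.973, -0.008]
wrist_force: [-0.3, 0.1, 0.5]
finger_gap: 0.0858
[-0.3  0.1  0.5]
0.475 11 0.1169 -0.2604 11 0.1172 -0.26
0.485 16 0.1284 -0.2601 16 0.1295 -0.2597
0.495 16 0.1264 -0.2605 16 0.1251 -0.2605
0.505 16 0.1188 -0.2614 16 0.1171 -0.2614
0.515 10 0.1116 -0.262 9 0.1126 -0.2613
0.525 10 0.1056 -0.2635 10 0.1047 -0.2625
0.535 15 0.0937 -0.2641 15 0.0947 -0.2644
0.545 12 0.0826 -0.279 12 0.0831 -0.2471
0.555 13 0.0722 None 17 0.0743 None
0.565 14 0.0632 None 13 0.0672 None
0.575 11 0.0583 None 11 0.0595 None
0.585 11 0.0539 None 11 0.0519 None
0.595 16 0.0483 None 16 0.05 None
0.605 9 0.046 None 10 0.0454 None
0.615 0 None None 0 None None
tin changed px 0
mug changed px 0
jar changed px 0
top [(8, [70.0, 18.0], 98), (5, [61.0, 5.0], 97), (46, [40.0, 50.0], 98), (8, [37.0, 30.0], 21), (12, [6.0, -11.0], 103), (7, [7.0, -25.0], 105), (6, [3.0, 76.0], 99), (7, [-41.0, 50.0], 17)]
side [(35, [3.0, -12.0], 105), (7, [66.0, 20.0], 101), (4, [60.0, 13.0], 101), (100, [37.0, 41.0], 100), (22, [10.0, 81.0], 101)]
```

```bash
python3 -c "
from h import *;print(env.hand_in())"
```

```text
the job is handed in; nothing more can be done
None
```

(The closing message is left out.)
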